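# Set the bangle strip gauge to the round size mark

### The job

The length stop of the strip gauge has to be set for the next batch of bangles. Turn the gauge's bar knob until the pointer on the rail lines up with the centre of the round size mark (not the plain bar mark), then let go of the knob. Do not push the pointer itself, and leave the polishing motor's speed knob on the grey box switched off.

Things in the scene. Friction and masses are not known exactly. Their poses are not given: they have to be found in the camera images.
- knob_grip (a point): Point on the upright axis of the gauge's black bar knob, 52 mm above the table. Bar 52 long, 14 thick, 40 mm high, 14 mm of it above this point, on a 54 mm disc (top 26 mm up). x axis along the bar, z up; turns with the knob. Starts within 11 deg of mid-travel (bar square to the rail); turns 83 deg either way, lightly (0.07 N m); stays put. It stands on the dark plate, robot side.
- pointer: Aluminium carriage 26 mm wide with needle, on the rail 80 mm beyond the knob. Origin: needle tip, 28 mm above the table, 105 mm beyond the knob axis. x axis: along the needle to the marks; y: along the rail, left. Geared to the bar knob: each radian clockwise (seen from above) moves it 55 mm along -y (right), counter-clockwise along +y. Must not be pushed.
- round_mark (a point): Centre of the top of the round size mark: fixed steel disc, 28 mm across, 12 mm high, top 24 mm above the table, on the gauge plate 20 mm beyond the line of the needle tip, 32 to 60 mm left or right of the rail's middle. On the other side is the plain bar mark (8 x 28 mm), not meant. Axes as the pointer's.
- speed (a joint): Polishing motor's speed knob, a smaller bar knob on the grey box (130 x 110 x 60 mm) left of the gauge; a bystander. Angle in rad, clockwise; 0 is off and it must stay there.

How it is judged:
By the outcome, as a careful person would: the job done as asked, in the order asked, and still so for the second after the job is handed in, with the robot touching nothing.
It also fails if it takes over 29 s, if anything falls off the work surface, if the arm or the gripper's body presses on something with over 40 N, if the wrist force passes 120 N, or if a joint passes its speed limit or range.

### The arm

A 7-joint arm with a two-finger parallel gripper is mounted at the origin on the work surface. World frame = base frame: x ahead of the robot, y to its left, z up, the work surface at z = 0. Lengths are in m, angles in degrees, forces in N, time in s.
With the tool pointing down it reaches from about 0.4 to 0.925 m from the base axis. Payload 5.6 kg.
Tool frame: the origin (TCP) lies at the very end of the fingers, on their centre line; the grasp point (between the pads) lies behind it (pinch_z is the z of the grasp point in the tool frame, in m); z points along the fingers, y is the direction in which the jaws open and shut (so a half turn about z gives the same grasp; the last joint's range is limited). The gripper opens to 85 mm and grips with 20 to 120 N. Pads are 22 mm wide; open, the fingers measure 114 mm over their backs; the gripper's body (76 mm by 85 mm) begins 54 mm behind the grasp point. The pads swing forward as they close: fully open they stand 13 mm farther back than shut.
Start: joints at [61.536, 26.786, -0.665, 91.828, 0.344, 61.387, -3.226], TCP at [0.285, -0.584, 0.231] pointing down, gripper open.
Joint ranges: [-144.91, 144.91], [-17.63, 115.5], [-89.93, 88.59], [15.96, 139.68], [-74.01, 254.01], [8.47, 105.57], [-167.45, 167.45]. Speed limits (degrees/s): [147.25, 147.25, 180, 180, 180, 180, 180].

### API

Orientations are given as a 3x3 rotation matrix whose columns are the frame's x, y, z axes.
In Python, from workcell import * gives the robot as it stands. The module is installed in compiled form; this text tells all that it offers.
- The arm moves only by the shell command python3 -m handwheel 'ROWS' [FORCE]. ROWS is a JSON object of lists of equal length, an entry for each row: "fingers": the opening, from 0 (shut) to 1 (fully open); "dp": the shift along the world's x, y, z in cm, a list of three; "angular": the turn, a rotation vector about the world's x, y, z in degrees, a list of three. In form: {"fingers": [fingers, ...], "dp": [[tx, ty, tz], ...], "angular": [[rx, ry, rz], ...]}. A call has 1 to 10 rows; each row is the pose to reach, as a shift and turn from the pose commanded when the call began; what a row does not reach only later rows make up. A row lasts 1/12 s, in which the tool goes at most 41.7 mm and 7.16 degrees, less where a joint would pass 70% of its speed; a pose out of reach is approached as far as the arm can. A call with a gripper value outside its range is refused whole. The fingers move at their own pace and stop on an object; FORCE is the grip in N (left out, the last holds). Time passes only in rows, so rows that repeat a pose let the fingers close. It gives the time, the measured TCP pose, the force and the opening at its end, in the units of the state.
- get_obs(): the state, without advancing time (a new reading comes with each control period).
- grab_frame(name): name is "side" or "top"; returns the picture (480x640x3 uint8, red, green, blue); there is no depth.
- calibration(name): a dict with "fx", "fy", "cx", "cy" (pixels), "R" (3x3) and "t" (3): a world point X has camera coordinates R X + t. Camera axes: x right, y down, z forward; pixel columns grow to the right and rows downward; lengths in m; the calibration is good to about 2 mm. A picture is of the moment at which its call begins. calibration takes no time and is no camera call.
- sign_off(): hands the job in, once; it reports no verdict.
The state is a dict: "t": time; "qpos": joint angles; "joint_velocities": joint speeds; "tau": joint torques, N m; "tool_pos": TCP position; "tool_rot": TCP orientation; "contact_force": force on the tool from outside, world axes, zero at the start; "wrist_torque": the same for the moment, N m; "gripper_width": opening from 0.0 (shut) to 1.0 (fully open).
Only numpy, scipy, OpenCV 4.12 (cv2) and the standard library are available. Lean on these libraries where they do the work, as an engineer would, in place of code of your own. Each camera call takes 0.05 s, during which the arm holds its last target.

## Working session

There is one attempt and no reset: what is moved stays moved. The work goes in short steps, Python scripts to look and compute and a shell command to move; the robot and the scene stay as the last step left them, time stands still between calls to the robot, and variables do not carry over. Pictures are saved under pics/ and viewed, and the job is handed in when it is done.

```bash
mkdir -p pics; python3 - <<'E'
from workcell import *
import cv2
for n in("side","top"):
    cv2.imwrite(f"pics/{n}0.png",grab_frame(n)[:,:,::-1])
    print(n,calibration(n))
o=get_obs();print(o)
E
ls; python3 -c "import workcell;print([x for x in dir(workcell) if x[0]!='_'])"
```

```text
side {'fx': 491.43701764090963, 'fy': 491.43701764090963, 'cx': 323.6880654136166, 'cy': 244.0136148673052, 'R': array([[ 0.99607914, -0.08779998,  0.01084062],
       [-0.04975915, -0.65735243, -0.7519387 ],
       [ 0.07314631,  0.74845103, -0.65914389]]), 't': array([-0.530577  ,  0.23661508,  0.68711524])}
top {'fx': 516.5238919063087, 'fy': 516.5238919063087, 'cx': 315.75895008673734, 'cy': 235.01230372372018, 'R': array([[ 5.04353813e-03, -9.99986188e-01,  1.47883289e-03],
       [-9.92862162e-01, -5.18381974e-03, -1.19154753e-01],
       [ 1.19160773e-01, -8.67315682e-04, -9.92874593e-01]]), 't': array([0.18961804, 0.55553076, 0.73557369])}
{'t': 0.1, 'qpos': array([61.53571258, 26.83201239, -0.66351862, 91.87481332,  0.34587065,
       61.38566309, -3.22537735]), 'joint_velocities': array([-0.00862517, -0.14256585, -0.03582995, -0.05503173, -0.02027185,
        0.03096793,  0.00786019]), 'tau': array([ 6.47613178e-04, -5.33519197e+01,  2.14926526e-02, -2.51964748e+01,
        1.14693580e-02,  4.32633591e-03,  2.47608632e-06]), 'tool_pos': array([ 0.28465306, -0.5838133 ,  0.2304276 ]), 'tool_rot': array([[ 8.98816055e-01,  4.38325234e-01, -8.30236234e-04],
       [ 4.38325992e-01, -8.98815061e-01,  1.34568709e-03],
       [-1.56380221e-04, -1.57343929e-03, -9.99998750e-01]]), 'contact_force': array([ 0.18514845, -0.14977091,  0.67298584]), 'wrist_torque': array([0.03727433, 0.03984979, 0.01305803]), 'gripper_width': 1.0034547865977244}
pics
['Unreachable', 'calibration', 'get_obs', 'grab_frame', 'pinch_z', 'sign_off']
```

View pics/side0.png

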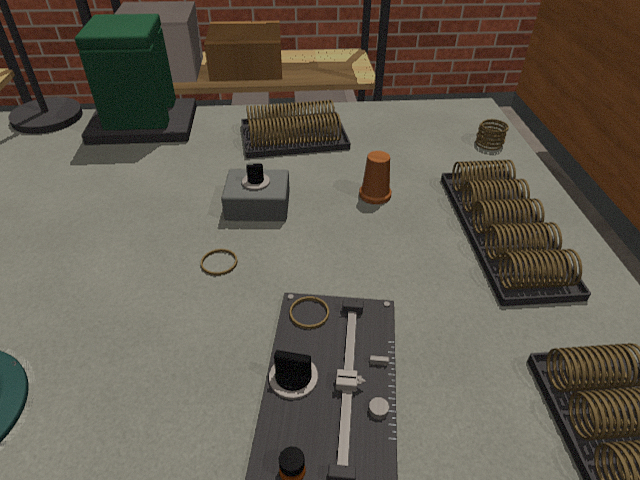

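View pics/top0.png

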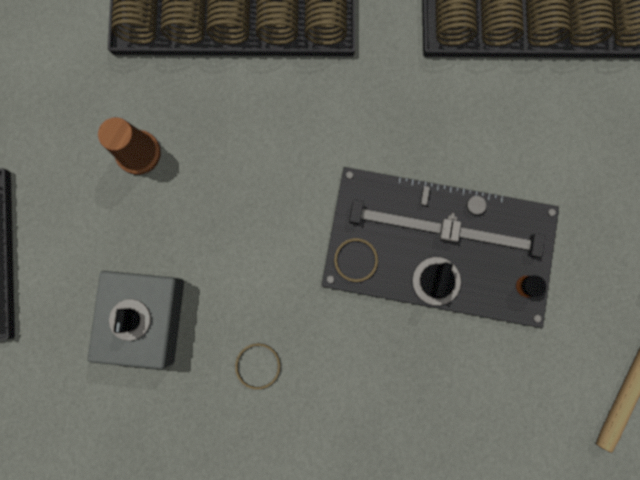

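```bash
python3 -c "
from workcell import *
print(pinch_z)"
```

```text
-0.0187
```

The top view shows the gauge plate with its knob at about (438,281), the pointer at (452,222), the round mark at (477,205) right of the middle, and the bar mark at (425,196). The speed knob sits on the grey box at (128,320). I'll enlarge both views.

```bash
python3 - <<'E'
import cv2
a=cv2.imread("pics/top0.png")[165:330,320:570]
cv2.imwrite("pics/top0c.png",cv2.resize(a,None,fx=3.2,fy=3.2,interpolation=cv2.INTER_CUBIC))
a=cv2.imread("pics/side0.png")[290:480,240:420]
cv2.imwrite("pics/side0c.png",cv2.resize(a,None,fx=3.1,fy=3.1,interpolation=cv2.INTER_CUBIC))
E
```

```text
(no output)
```

View pics/top0c.png

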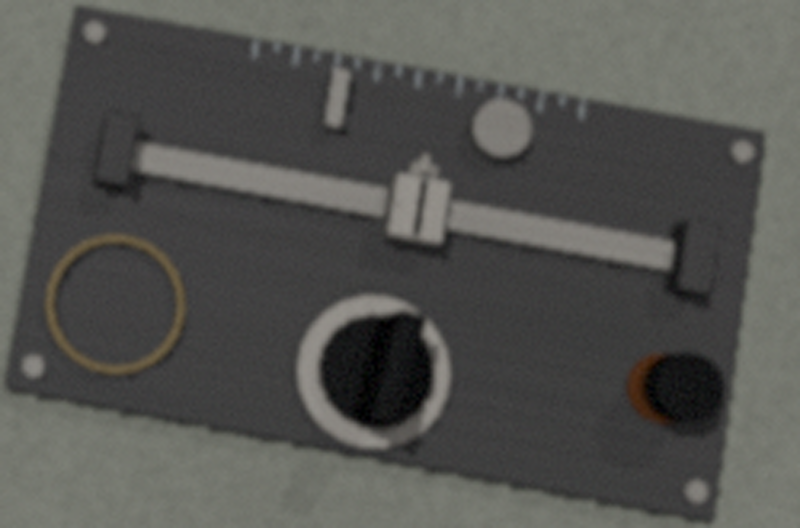

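View pics/side0c.png

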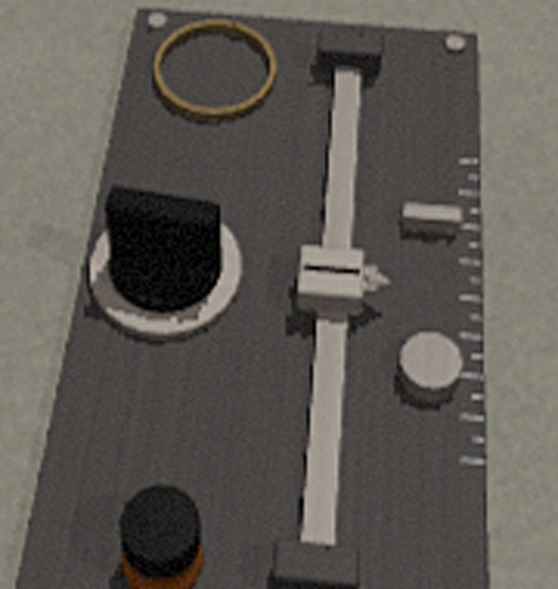

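```bash
cat > h.py <<'E'
import numpy as np
from workcell import *
def ray(n,uv,z):
    c=calibration(n);R=np.array(c["R"]);t=np.array(c["t"])
    d=R.T@np.array([(uv[0]-c["cx"])/c["fx"],(uv[1]-c["cy"])/c["fy"],1]);o=-R.T@t
    return o+d*(z-o[2])/d[2]
T=lambda u,v,z:ray("top",(320+u/3.2-.35,165+v/3.2-.35),z)
S=lambda u,v,z:ray("side",(240+u/3.1-.35,290+v/3.1-.35),z)
def proj(n,X):
    c=calibration(n);p=np.array(c["R"])@X+c["t"];return c["fx"]*p[0]/p[2]+c["cx"],c["fy"]*p[1]/p[2]+c["cy"]
E
python3 - <<'E'
from h import *
np.set_printoptions(precision=4,suppress=True)
s=[T(94,32,.012),T(742,152,.012),T(697,491,.012),T(33,366,.012)]
for a in s:print("screw",a)
for i in range(4):
    d=s[(i+1)%4]-s[i];print(np.linalg.norm(d),np.degrees(np.arctan2(d[1],d[0])))
print("sideScrew",S(157,20,.012),S(455,43,.012))
print("tip",T(425,155,.028),S(388,281,.028))
print("mark",T(502,128,.024),S(431,361,.024))
print("barmark top",T(340,97,.024))
print("disc",T(374,371,.026),S(166,268,.026))
a,b=S(113,188,.066),S(220,208,.066);d=b-a
print("bar side",a,b,np.linalg.norm(d),np.degrees(np.arctan2(d[1],d[0])))
a,b=T(378,430,.066),T(410,312,.066);d=b-a
print("bar top",a,b,np.linalg.norm(d),np.degrees(np.arctan2(d[1],d[0])))
E
python3 - <<'E'
import cv2,numpy as np
a=cv2.imread("pics/top0.png")[250:312,405:467]
a=np.clip(a.astype(float)*2.5,0,255).astype(np.uint8)
cv2.imwrite("pics/k.png",cv2.resize(a,None,fx=9,fy=9,interpolation=cv2.INTER_CUBIC))
E
```

```text
screw [0.6516 0.1413 0.012 ]
screw [ 0.5944 -0.1701  0.012 ]
screw [ 0.4332 -0.141   0.012 ]
screw [0.4901 0.1706 0.012 ]
0.31662208681494536 -100.41744780050826
0.16378698043091777 169.77428965400003
0.31675846769798116 79.65596542748506
0.1641924435119513 -10.273684097228024
sideScrew [0.4902 0.173  0.012 ] [0.6521 0.1432 0.012 ]
tip [ 0.5895 -0.0133  0.028 ] [ 0.5902 -0.013   0.028 ]
mark [ 0.6033 -0.0512  0.024 ] [ 0.6037 -0.0525  0.024 ]
barmark top [0.6178 0.0253 0.024 ]
disc [0.4881 0.0126 0.026 ] [0.4886 0.0036 0.026 ]
bar side [0.4664 0.021  0.066 ] [0.5142 0.0062 0.066 ] 0.05003702511323731 -17.224448777459113
bar top [0.461  0.0208 0.066 ] [0.5129 0.0054 0.066 ] 0.054105098218631645 -16.489702461952767
```

View pics/k.png

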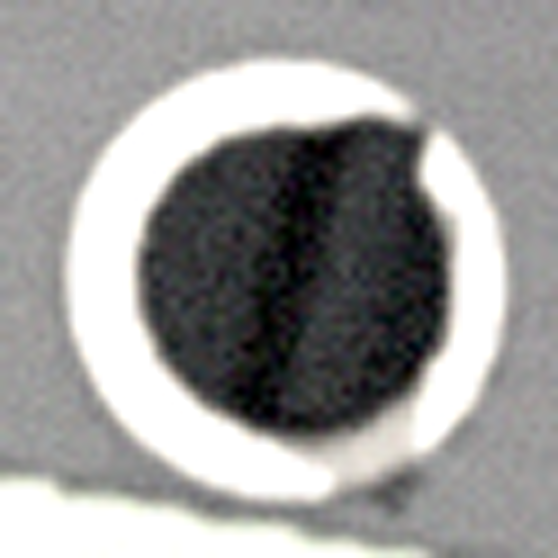

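Measurements so far:
- The knob axis is at about (0.488, 0.012), with the bar near -16°.
- The rail normal is at -10.3°.
- The pointer needs to go about 35.5 mm right, so the knob turns about 37° clockwise.

I'll approach above the knob first.

```bash
python3 -m handwheel '{"fingers":[1,1,1,1,1,1,1,1,1,1],"dp":[[1.3,3.8,0],[2.6,7.6,0],[3.9,11.4,0],[5.2,15.2,0],[6.5,19,0],[7.8,22.8,0],[9.1,26.6,0],[10.4,30.4,0],[11.7,34.2,0],[13,38,0]],"angular":[[0,0,-3],[0,0,-6],[0,0,-9],[0,0,-12],[0,0,-15],[0,0,-18],[0,0,-21],[0,0,-24],[0,0,-27],[0,0,-30]]}' 30; python3 -c "
from h import *
o=get_obs();print(o['t'],o['tool_pos'],o['tool_rot'],o['qpos'])"
```

```text
t: 0.93
tool_pos: [0.4149, -0.2023, 0.2312]
tool_rot: [[0.997, -0.073, -0.0], [-0.073, -0.997, -0.0], [-0.0, 0.0, -1.0]]
contact_force: [1.0, -0.7, -0.2]
gripper_width: 0.999
0.9333 [ 0.41490889 -0.20226805  0.23124541] [[ 9.97363286e-01 -7.25703289e-02 -1.54237185e-04]
 [-7.25703475e-02 -9.97363289e-01 -1.18614279e-04]
 [-1.45222629e-04  1.29494573e-04 -9.99999981e-01]] [ 29.41651968   8.98782151  -8.32514109 116.8144916    1.60771546
  54.30734961 -73.90773548]
```

```bash
python3 -m handwheel '{"fingers":[1,1,1,1,1,1,1,1,1,1],"dp":[[1,3,0],[2.1,6.2,0],[3.2,9.5,-1],[4.3,12.8,-3],[5.4,16,-5],[6.5,19,-7],[7.3,21.6,-9],[7.3,21.6,-11],[7.3,21.6,-12],[7.3,21.6,-12]],"angular":[[0,0,-2],[0,0,-4],[0,0,-6],[0,0,-8],[0,0,-10],[0,0,-12],[0,0,-12],[0,0,-12],[0,0,-12],[0,0,-12]]}'; python3 - <<'E'
from h import *
import cv2
o=get_obs();print(o['tool_pos'],o['qpos'])
a=grab_frame("side")[:,:,::-1];cv2.imwrite("pics/side1.png",a)
cv2.imwrite("pics/side1c.png",cv2.resize(a[220:480,200:440],None,fx=2.3,fy=2.3,interpolation=cv2.INTER_CUBIC))
E
```

```text
t: 1.77
tool_pos: [0.4858, 0.0114, 0.109]
tool_rot: [[0.961, -0.275, -0.006], [-0.275, -0.961, -0.0], [-0.005, 0.002, -1.0]]
contact_force: [-0.5, -0.0, -0.3]
gripper_width: 1.003
[0.48584132 0.0113785  0.10896719] [   6.70430486   22.47196755  -14.23849128  118.95732151    8.42906578
   39.82204423 -119.00561316]
```

View pics/side1c.png

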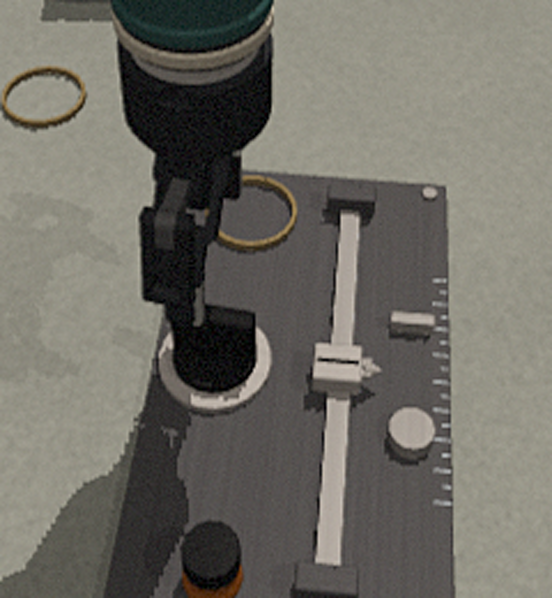

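The fingers are above the knob and the pointer hasn't moved. Joint 7 is at -119°, so 37° more clockwise would end close to its limit. I'll use the half-turn-equivalent grasp by rotating +180° here, above the knob.

```bash
python3 -m handwheel '{"fingers":[1,1,1,1,1,1,1,1,1,1],"dp":[[0,0,1],[0,0,2],[0,0,2],[0,0,2],[0,0,2],[0,0,2],[0,0,2],[0,0,2],[0,0,2],[0,0,2]],"angular":[[0,0,7],[0,0,14],[0,0,21],[0,0,28],[0,0,35],[0,0,42],[0,0,49],[0,0,56],[0,0,63],[0,0,70]]}'; python3 -m handwheel '{"fingers":[1,1,1,1,1,1,1,1,1,1],"dp":[[0,0,0],[0,0,0],[0,0,0],[0,0,0],[0,0,0],[0,0,0],[0,0,0],[0,0,0],[0,0,0],[0,0,0]],"angular":[[0,0,7],[0,0,14],[0,0,21],[0,0,28],[0,0,35],[0,0,42],[0,0,49],[0,0,56],[0,0,63],[0,0,70]]}'; python3 -m handwheel '{"fingers":[1,1,1,1,1,1,1,1],"dp":[[0,0,0],[0,0,0],[0,0,0],[0,0,0],[0,0,0],[0,0,0],[0,0,0],[0,0,0]],"angular":[[0,0,7],[0,0,14],[0,0,21],[0,0,28],[0,0,35],[0,0,40],[0,0,40],[0,0,40]]}';python3 - <<'E'
from h import *
import cv2
o=get_obs();print(o['tool_pos'],o['qpos'],np.degrees(np.arctan2(o['tool_rot'][1,0],o['tool_rot'][0,0])))
a=grab_frame("top")[:,:,::-1];cv2.imwrite("pics/top2.png",a)
E
```

```text
t: 2.65
tool_pos: [0.4886, 0.01, 0.1328]
tool_rot: [[0.585, 0.811, 0.002], [0.811, -0.585, -0.001], [0.0, 0.003, -1.0]]
contact_force: [0.6, 0.0, 0.5]
gripper_width: 0.999
t: 3.48
tool_pos: [0.4886, 0.0098, 0.1326]
tool_rot: [[-0.562, 0.827, 0.002], [0.827, 0.562, -0.002], [-0.003, 0.0, -1.0]]
contact_force: [0.2, -0.6, 0.0]
gripper_width: 0.998
t: 4.15
tool_pos: [0.4883, 0.0103, 0.132]
tool_rot: [[-0.96, 0.281, 0.001], [0.281, 0.96, -0.001], [-0.001, -0.001, -1.0]]
contact_force: [0.3, 0.1, 0.1]
gripper_width: 1.001
[0.48830442 0.01025925 0.13199091] [ 39.34386026  31.36454111 -55.45314305 116.26160131  34.14308287
  50.01404416  38.40335693] 163.7051840818525
```

View pics/top2.png

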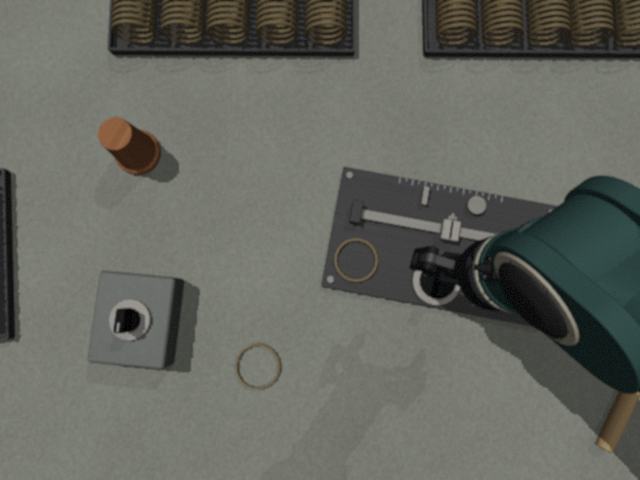

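The top view shows the gripper around the knob at (438,275). The pointer is unchanged at (452,222), and the elbow sits right of the gauge. Next I'll descend and grip.

```bash
python3 -m handwheel '{"fingers":[1,1,1,1,1,1,1,1],"dp":[[0,0.1,-1.5],[0,0.1,-3],[0,0.1,-4.5],[0,0.1,-6],[0,0.1,-7.5],[0,0.1,-9],[0,0.1,-9.7],[0,0.1,-9.7]],"angular":[[0,0,0],[0,0,0],[0,0,0],[0,0,0],[0,0,0],[0,0,0],[0,0,0],[0,0,0]]}'; python3 - <<'E'
from h import *
import cv2
a=grab_frame("side")[:,:,::-1];cv2.imwrite("pics/side3.png",a)
cv2.imwrite("pics/side3c.png",cv2.resize(a[260:480,220:420],None,fx=2.7,fy=2.7,interpolation=cv2.INTER_CUBIC))
E
```

```text
t: 4.87
tool_pos: [0.4872, 0.0123, 0.0334]
tool_rot: [[-0.961, 0.277, -0.002], [0.277, 0.961, -0.001], [0.002, -0.001, -1.0]]
contact_force: [-0.4, -0.1, -1.0]
gripper_width: 1.0
```

View pics/side3c.png

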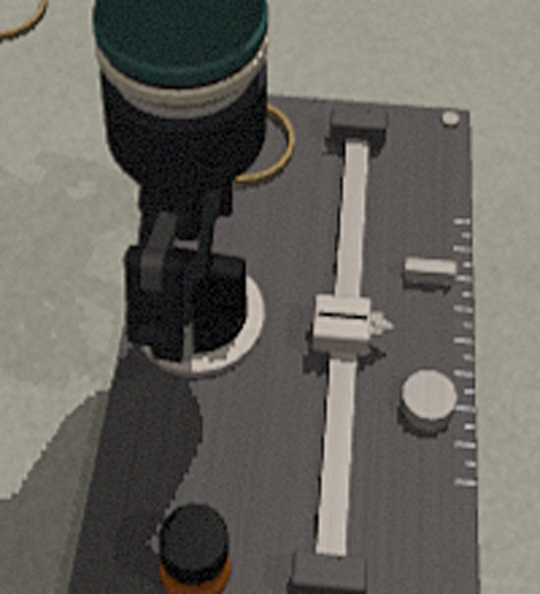

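The fingers straddle the bar, with the near finger at (160,300) in the crop, and the pointer hasn't moved. Closing gently.

```bash
python3 -m handwheel '{"fingers":[0,0,0,0,0,0,0,0],"dp":[[0,0,0],[0,0,0],[0,0,0],[0,0,0],[0,0,0],[0,0,0],[0,0,0],[0,0,0]],"angular":[[0,0,0],[0,0,0],[0,0,0],[0,0,0],[0,0,0],[0,0,0],[0,0,0],[0,0,0]]}' 25; python3 - <<'E'
from h import *
import cv2
o=get_obs();print(o['wrist_torque'],o['qpos'])
a=grab_frame("side")[:,:,::-1];cv2.imwrite("pics/side4.png",a)
cv2.imwrite("pics/side4c.png",cv2.resize(a[260:480,220:420],None,fx=2.7,fy=2.7,interpolation=cv2.INTER_CUBIC))
E
```

```text
t: 5.58
tool_pos: [0.4877, 0.0115, 0.0346]
tool_rot: [[-0.961, 0.277, -0.001], [0.277, 0.961, -0.002], [-0.0, -0.002, -1.0]]
contact_force: [-2.0, -3.6, 5.5]
gripper_width: 0.16
[-0.5527202   0.38017635  0.01094971] [ 31.53422512  39.34023034 -46.04504013 118.97870029  44.67077419
  40.68720951  29.85782664]
```

View pics/side4c.png

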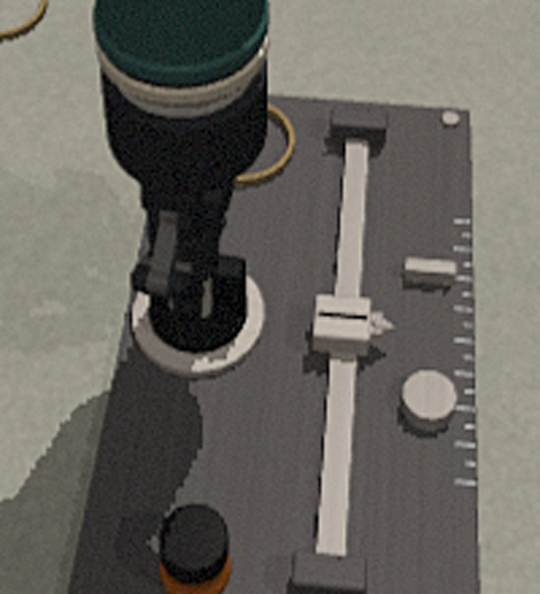

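The grip is on the bar: opening 0.16, about 14 mm, and the pointer hasn't moved. I'll turn 30° clockwise, then measure again.

```bash
python3 -m handwheel '{"fingers":[0,0,0,0,0,0,0,0,0,0],"dp":[[0,0,0],[0,0,0],[0,0,0],[0,0,0],[0,0,0],[0,0,0],[0,0,0],[0,0,0],[0,0,0],[0,0,0]],"angular":[[0,0,-4],[0,0,-8],[0,0,-12],[0,0,-16],[0,0,-20],[0,0,-24],[0,0,-28],[0,0,-30],[0,0,-30],[0,0,-30]]}' 25; python3 - <<'E'
from h import *
import cv2
o=get_obs();print(o['wrist_torque'],o['qpos'])
a=grab_frame("side")[:,:,::-1];cv2.imwrite("pics/side5.png",a)
cv2.imwrite("pics/side5c.png",cv2.resize(a[350:440,310:410],None,fx=6,fy=6,interpolation=cv2.INTER_CUBIC))
a=grab_frame("top")[:,:,::-1];cv2.imwrite("pics/top5.png",a)
cv2.imwrite("pics/top5c.png",cv2.resize(a[165:265,390:520],None,fx=6,fy=6,interpolation=cv2.INTER_CUBIC))
E
```

```text
t: 6.47
tool_pos: [0.488, 0.0119, 0.0347]
tool_rot: [[-0.695, 0.719, 0.0], [0.719, 0.695, -0.002], [-0.001, -0.001, -1.0]]
contact_force: [-0.9, -4.4, 6.0]
gripper_width: 0.159
[-0.64757986  0.26388752 -0.12047211] [ 26.5932224   36.51761987 -39.43210272 119.2430229   38.53365795
  37.53092438   4.87182936]
```

View pics/side5c.png

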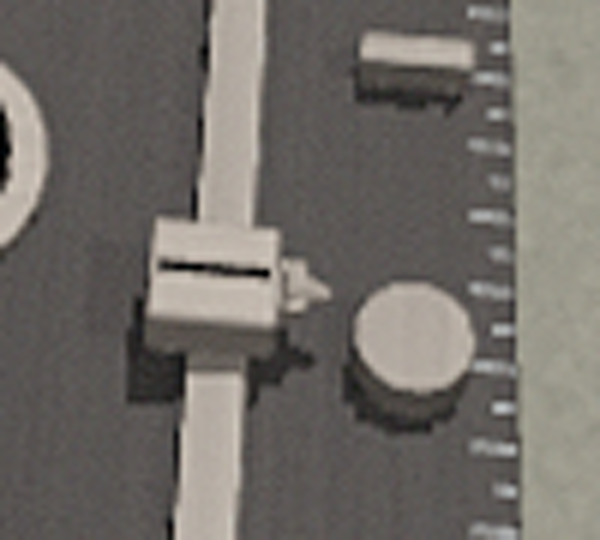

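View pics/top5c.png

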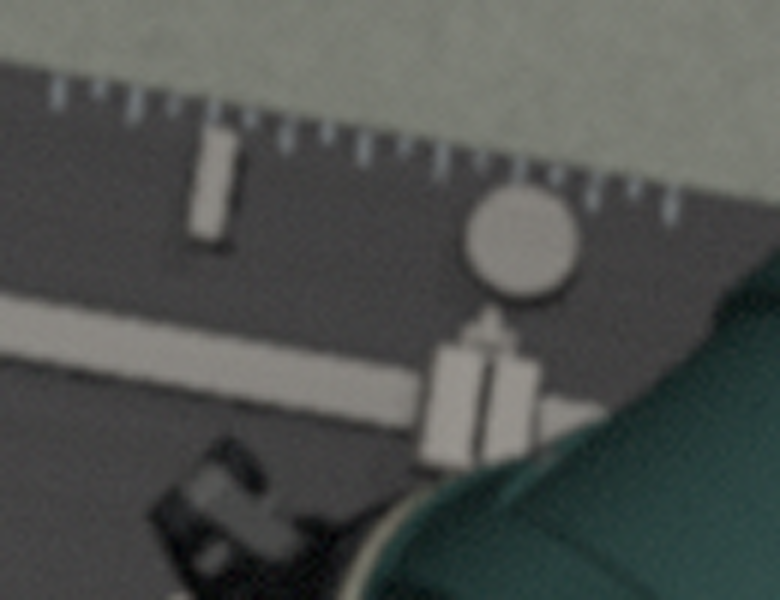

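In the side crop the tip is at (331,292) and the mark centre at (414,336). In the top crop they are at (490,303) and (522,240).

```bash
cat >> h.py <<'E'
yh=np.array([np.sin(np.radians(10.3)),np.cos(np.radians(10.3)),0]);nh=np.array([yh[1],-yh[0],0])
def off(n,tip,mark,ox,oy,k):
    p=ray(n,(ox+tip[0]/k,oy+tip[1]/k),.028);q=ray(n,(ox+mark[0]/k,oy+mark[1]/k),.024)
    d=(q-p)*1000;a=d@yh;print(n,"along %.2f mm normal %.2f  turn %.2f deg"%(a,d@nh,np.degrees(a/55)))
E
python3 - <<'E'
from h import *
off("side",(331,292),(414,336),310,350,6)
off("top",(490,303),(522,240),390,165,6)
import cv2
# ellipse fit of mark
for n,x,y,w,h in(("side",365,390,30,35),("top",462,190,32,30)):
    a=cv2.imread(f"pics/{n}5.png",0)[y:y+h,x:x+w]
    b=cv2.resize(a,None,fx=8,fy=8,interpolation=cv2.INTER_CUBIC)
    _,m=cv2.threshold(b,0,255,cv2.THRESH_OTSU)
    cs,_=cv2.findContours(m,cv2.RETR_EXTERNAL,cv2.CHAIN_APPROX_NONE)
    c=max(cs,key=cv2.contourArea);e=cv2.fitEllipse(c);print(n,x+(e[0][0]+.5)/8-.5,y+(e[0][1]+.5)/8-.5,np.array(e[1])/8)
# rail direction from scale ticks/screws in side
d=S(455,43,.012)-S(157,20,.012);print(np.degrees(np.arctan2(d[1],d[0])))
E
```

```text
side along -6.95 mm normal 19.48  turn -7.24 deg
top along -6.66 mm normal 18.29  turn -6.93 deg
side 379.79675579071045 406.05499267578125 [16.90704918 24.32459831]
top 479.03638458251953 200.76520252227783 [18.91022491 28.59095383]
-10.406884461426106
```

```bash
python3 -m handwheel '{"fingers":[0,0,0,0,0],"dp":[[0,0,0],[0,0,0],[0,0,0],[0,0,0],[0,0,0]],"angular":[[0,0,-3],[0,0,-6],[0,0,-7],[0,0,-7],[0,0,-7]]}' 25; python3 - <<'E'
from h import *
import cv2
a=grab_frame("side")[:,:,::-1];cv2.imwrite("pics/side6.png",a)
cv2.imwrite("pics/side6c.png",cv2.resize(a[380:440,325:405],None,fx=10,fy=10,interpolation=cv2.INTER_CUBIC))
a=grab_frame("top")[:,:,::-1];cv2.imwrite("pics/top6.png",a)
cv2.imwrite("pics/top6c.png",cv2.resize(a[185:245,440:520],None,fx=10,fy=10,interpolation=cv2.INTER_CUBIC))
E
```

```text
t: 6.98
tool_pos: [0.4881, 0.0119, 0.0347]
tool_rot: [[-0.602, 0.798, 0.0], [0.798, 0.602, -0.001], [-0.001, -0.001, -1.0]]
contact_force: [-2.2, -3.4, 5.7]
gripper_width: 0.164
```

View pics/side6c.png

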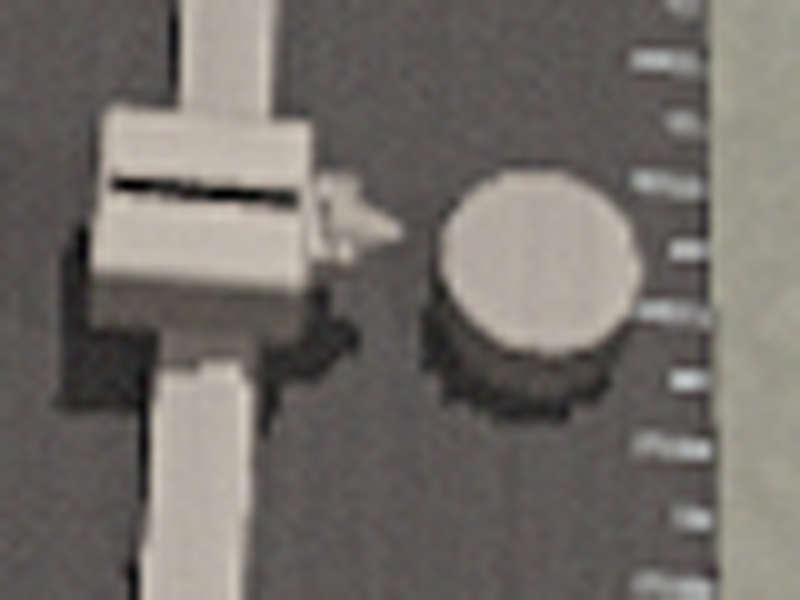

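View pics/top6c.png

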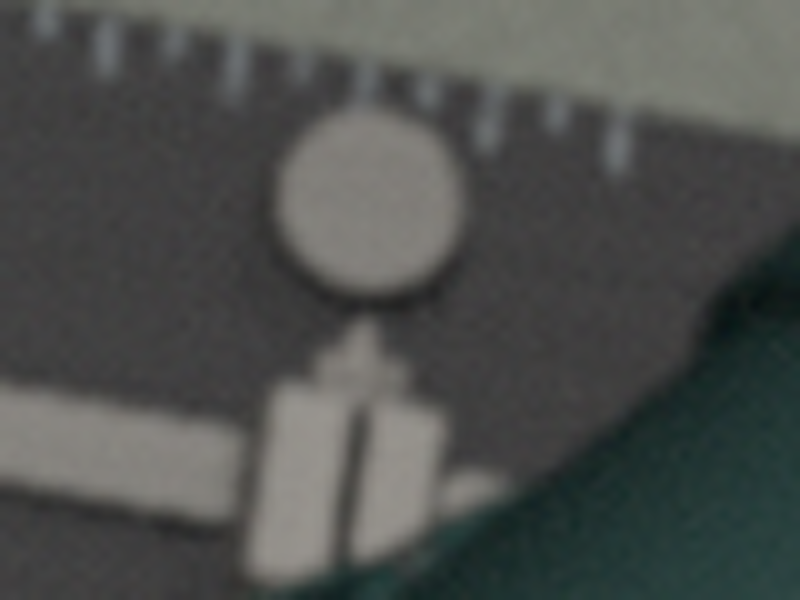

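The side crop shows the tip at (404,233) and the mark centre at (540,262). The top crop shows them at (366,315) and (370,200).

```bash
python3 - <<'E'
from h import *
off("side",(404,233),(540,262),325,380,10)
off("top",(366,315),(370,200),440,185,10)
# where, in each crop, mark-centre line parallel to nh at z=.028 meets tip row: 
m=(ray("side",(379,406.2),.024)+ray("top",(477,205),.024))/2
print(ray("side",(379,406.2),.024),ray("top",(477,205),.024))
E
```

```text
side along -0.17 mm normal 18.96  turn -0.18 deg
top along 0.87 mm normal 18.43  turn 0.91 deg
[ 0.60415544 -0.0526586   0.024     ] [ 0.60277429 -0.05192536  0.024     ]
```

The views differ by about 1 mm: -0.2 from the side and +0.9 from the top. I'll triangulate with both together, using the tip and the carriage's top face.

```bash
python3 - <<'E'
from h import *
from scipy.optimize import least_squares
ms,mt=(379.0,406.2),(477.0,205.0)
def tri(s,t):
    # common calibration-bias cancel: mark M free in xy z=.024, per-camera residual removed
    M=least_squares(lambda p:np.r_[np.subtract(proj("side",np.r_[p,.024]),ms),np.subtract(proj("top",np.r_[p,.024]),mt)],[.603,-.052]).x
    M=np.r_[M,.024];bs=np.subtract(ms,proj("side",M));bt=np.subtract(mt,proj("top",M))
    f=lambda p:np.r_[np.add(proj("side",p),bs)-s,np.add(proj("top",p),bt)-t]
    r=least_squares(f,[.58,-.05,.03],x_scale=.01);d=(M-r.x)*1000
    print("bias",bs,bt,"z",r.x[2],"along",d@yh,"normal",d@nh,"res",r.fun)
tri((365.4,403.3),(476.6,216.5))
tri((325+20.45,380+19.4),(440+34.8,185+49.0))   # carriage top centre
tri((325+20.95,380+11.35),(440+36.0,185+39.6))   # top far edge mid? 
E
```

```text
bias [0.46601352 0.17187032] [-0.26210414  0.50928163] z 0.02925431150185297 along 0.5421352036074356 normal 18.883035280387496 res [ 0.106912   -0.01828151 -0.00026178  0.11889598]
bias [0.46601352 0.17187032] [-0.26210414  0.50928163] z 0.034299770512804605 along 0.3578576395533954 normal 46.490629925133454 res [ 0.09949273 -0.01486571  0.00085552  0.10937107]
bias [0.46601352 0.17187032] [-0.26210414  0.50928163] z 0.05021396374311744 along -3.5455815287061827 normal 41.45348269886602 res [ 3.95670487 -0.61644394  0.02094959  4.31839084]
```

Both say the pointer is about 0.45 mm too far right (0.54 from the tip, 0.36 from the carriage). I'll turn back 0.5°, release and lift.

```bash
python3 -m handwheel '{"fingers":[0,0,0],"dp":[[0,0,0],[0,0,0],[0,0,0]],"angular":[[0,0,0.5],[0,0,0.5],[0,0,0.5]]}' 25;  python3 -m handwheel '{"fingers":[1,1,1,1,1,1,1,1,1,1],"dp":[[0,0,0],[0,0,0],[0,0,0],[0,0,0],[0,0,0],[0,0,0],[0,0,0],[0,0,2],[0,0,4.5],[0,0,7]],"angular":[[0,0,0],[0,0,0],[0,0,0],[0,0,0],[0,0,0],[0,0,0],[0,0,0],[0,0,0],[0,0,0],[0,0,0]]}'; python3 -m handwheel '{"fingers":[1,1,1,1,1,1,1,1,1,1],"dp":[[0,0,2],[0,0,4],[0,-3,6],[0,-6,8],[0,-9,8],[0,-12,8],[0,-15,8],[0,-18,8],[0,-18,8],[0,-18,8]],"angular":[[0,0,0],[0,0,0],[0,0,0],[0,0,0],[0,0,0],[0,0,0],[0,0,0],[0,0,0],[0,0,0],[0,0,0]]}'; python3 - <<'E'
from h import *
import cv2
a=grab_frame("side")[:,:,::-1];cv2.imwrite("pics/side7.png",a)
cv2.imwrite("pics/side7c.png",cv2.resize(a[380:440,325:405],None,fx=10,fy=10,interpolation=cv2.INTER_CUBIC))
a=grab_frame("top")[:,:,::-1];cv2.imwrite("pics/top7.png",a)
cv2.imwrite("pics/top7c.png",cv2.resize(a[185:245,440:520],None,fx=10,fy=10,interpolation=cv2.INTER_CUBIC))
E
```

```text
t: 7.33
tool_pos: [0.4881, 0.012, 0.0347]
tool_rot: [[-0.609, 0.793, 0.0], [0.793, 0.609, -0.001], [-0.001, -0.001, -1.0]]
contact_force: [-1.4, -3.2, 6.6]
gripper_width: 0.157
t: 8.17
tool_pos: [0.4873, 0.013, 0.1047]
tool_rot: [[-0.609, 0.793, -0.002], [0.793, 0.609, 0.001], [0.002, -0.001, -1.0]]
contact_force: [0.6, -0.3, 0.8]
gripper_width: 0.997
t: 9.0
tool_pos: [0.4875, -0.1691, 0.184]
tool_rot: [[-0.606, 0.796, -0.0], [0.796, 0.606, 0.0], [0.0, -0.0, -1.0]]
contact_force: [0.2, 0.5, 0.3]
gripper_width: 1.0
```

View pics/side7c.png

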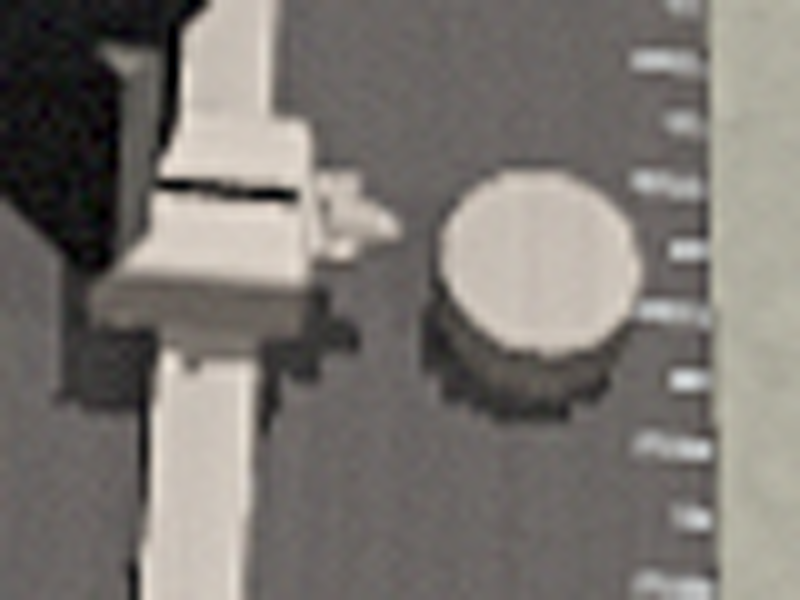

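View pics/top7c.png

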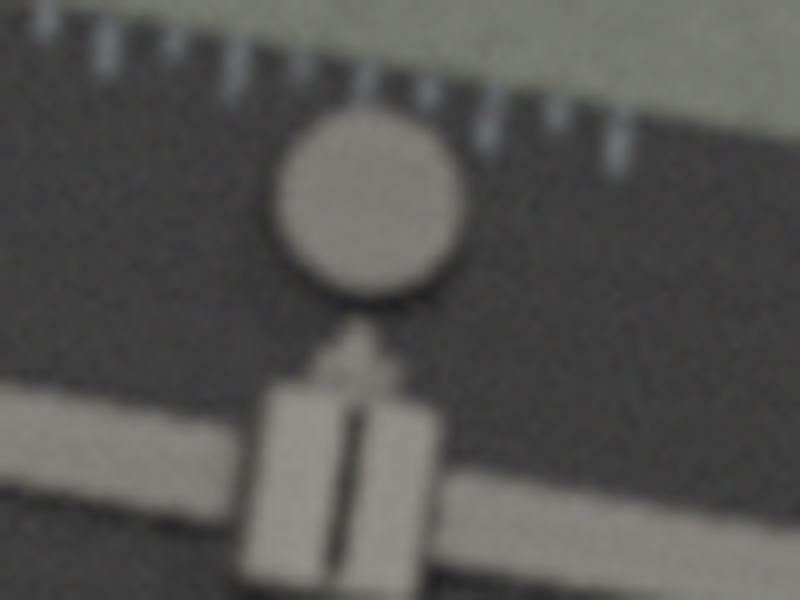

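View pics/top7.png

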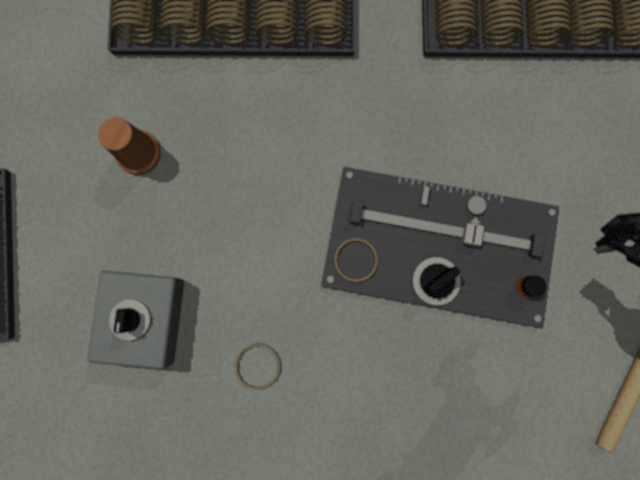

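The clear views show the knob free and everything else in place. The tip is at (361,315) in the top crop with the mark at (370,200). In the side crop it is at (401,228) with the mark at (540,262).

```bash
python3 - <<'E'
from h import *
off("side",(401,228),(540,262),325,380,10)
off("top",(361,315),(370,200),440,185,10)
o=get_obs();print(o['t'],o['joint_velocities'].round(2))
E
```

```text
side along -0.90 mm normal 19.40  turn -0.93 deg
top along 0.13 mm normal 18.57  turn 0.14 deg
9.1 [-0.95 -0.3  -0.71  0.17  0.07 -0.02  0.08]
```

```bash
python3 -m handwheel '{"fingers":[1,1],"dp":[[0,0,0],[0,0,0]],"angular":[[0,0,0],[0,0,0]]}'; python3 -c "
from workcell import *
sign_off()"
```

```text
t: 9.27
tool_pos: [0.4881, -0.1659, 0.1844]
tool_rot: [[-0.611, 0.792, 0.0], [0.792, 0.611, 0.0], [-0.0, 0.0, -1.0]]
contact_force: [-0.2, 0.1, -0.5]
gripper_width: 1.0
the job is handed in; nothing more can be done
```

The pointer is lined up with the round size mark to within about 1 mm. I gripped the bar knob, turned it 36.5° clockwise in all (30°, then 7°, then 0.5° back), let go and moved the arm clear. I handed the job in at 9.3 s.

- **Alignment:** the last pictures, taken after letting go, disagree slightly. The top view puts the mark 0.1 mm left of the needle tip. The side view puts it 0.9 mm right, but that view is sensitive to the assumed tip height. Before the last 0.5° turn back, using both views together gave 0.4–0.5 mm too far right, so I expect it is now within a few tenths of a millimetre. I did not repeat that combined check afterwards.
- **Everything else:** I only gripped the bar knob and never pushed the pointer. The motor's speed knob looks the same as at the start, nothing else appears to have moved, and the gripper was clear with no contact force.

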